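# Square the copy board to the camera with a mirror

## Task

Square the copy board to the camera: lay the small rectangular mirror, glass up, on the flat board with an edge against the ledge and in line with the lens, and let go of it. Then raise the board by its handle until the camera lens would see its own reflection in the middle of the mirror, and finish still holding the board at that angle - its clamps are loose and it drops if let go. Do not touch the camera or its tripod, and leave everything else on the table where it is.

Things in the scene. Friction and masses are not known exactly. Their poses are not given: they have to be found in the camera images.
- easel: Fixed base of the copy board: two aluminium rails, 250 mm apart, with hinge cheeks and thin steel stay quadrants (150 mm either side of the middle, at most 140 mm high). Origin on the table, right under the middle of the hinge line; x points away from the lifting edge, over the hinge, towards the camera side; y along the hinge line; the hinge axis is 35 mm above the table.
- board (a joint): Tilt of the board (rad) about the hinge line: 0 = lying flat (where it starts and where it rests on its stop), growing as the edge with the handle is raised, up to 1.45. No spring and next to no friction, only light damping: let go, it falls back by its own weight (about 0.65 kg). Wooden board 170 mm from hinge to free edge (the robot's side), 270 mm wide, 12 mm thick; flat, its upper face is 47 mm above the table.
- handle (a point): Middle of the board's bow handle: a round steel bar, 12 mm thick, its straight part 110 mm long and parallel to the hinge, 45 mm out from the free edge; 215 mm from the hinge and, in the board's frame, 6 mm above the hinge axis. Axes as the board's (x from free edge to hinge, z out of the upper face); they tilt with it.
- ledge (a point): On the board's upper face, at the foot of the inner side of the ledge, middle of its length. The ledge is a straight aluminium strip along the hinge edge, standing 14 mm above the face; this point is 10 mm from the hinge line and 12 mm above the hinge axis in the board's frame. Axes as the board's: x from the free edge to the hinge, y along the ledge, z out of the upper face.
- mirror: The mirror: flat rectangular wooden plate 90 x 60 mm, 12 mm thick, about 0.14 kg, with mirror glass over its upper side. It starts lying on the table glass up. Origin in the middle of its underside; x along the 90 mm side, y along the 60 mm side, z out of the glass.
- lens (a point): Middle of the front of the camera's lens (a 56 mm wide round barrel). The camera stands on a small black tripod on the far side of the board, looking down at it, the lens 130 to 185 mm above the table; fixed, but place and height differ from run to run. The lens sees itself in the foot of the perpendicular from this point to the mirror's glass.
- panel: Bystander: small square canvas panel, 80 x 80 x 14 mm, lying flat; origin under its middle. Not the mirror.
- brush_jar: Bystander: white jar 80 mm wide, 100 mm high, with brushes up to 210 mm; origin under its middle.
- mannequin: Bystander: wooden drawing figure 180 mm high on a 90 mm round foot; origin under its middle.
- tape: Bystander: roll of paper tape lying flat, 90 mm wide, 24 mm high; origin under its middle.
- lens_cap: Bystander: flat black lens cap, 60 mm wide, 9 mm high; origin under its middle.
- paint_bottle: Bystander: white bottle 48 mm wide, 130 mm high; origin under its middle.
- mug: Bystander: blue mug 80 mm wide, 92 mm high; origin under its middle.
- tripod: The camera's fixed tripod, 160 mm over its feet; origin on the table under its column. With the camera it is up to 245 mm high. Not to be touched.
Things that resemble listed ones, but are neither listed nor needed, are in the scene too. Leave any orange look-alike of the mirror alone.

How it is judged:
By the outcome, as a careful person would: the job done as asked, in the order asked, and still so for the second after the job is handed in, while the arm keeps its last pose, push and grip.
It also fails if it takes over 61 s, if anything falls off the work surface, if the arm or the gripper's body presses on something with over 40 N, if the wrist force passes 120 N, or if a joint passes its speed limit or range.

## Robot

A 6-joint arm with a two-finger parallel gripper is mounted at the origin on the work surface. World frame = base frame: x ahead of the robot, y to its left, z up, the work surface at z = 0. Lengths are in m, angles in rad, forces in N, time in s.
With the tool pointing down it reaches from about 0.425 to 0.95 m from the base axis. Payload 3.5 kg.
Tool frame: the origin (TCP) lies midway between the tips of the shut fingers; the grasp point (between the pads) lies r.tcp_to_grasp behind it (r.tcp_to_grasp is the distance from the TCP to the grasp point, in m); z points along the fingers, y is the direction in which the jaws open and shut (so a half turn about z gives the same grasp; the last joint's range is limited). The gripper opens to 85 mm and grips with 20 to 120 N. Pads are 22 mm wide; open, the fingers measure 114 mm over their backs; the gripper's body (76 mm by 85 mm) begins 54 mm behind the grasp point. The pads swing forward as they close: fully open they stand 13 mm farther back than shut.
Start: joints at [-1.37, 0.286, 1.577, -0, 1.279, -0.15], TCP at [0.232, -0.634, 0.196] pointing down, gripper open.
Joint ranges: [-2.77, 2.77], [-0.9, 2.22], [0.21, 2.48], [-1.53, 4.67], [0.24, 2.81], [-2.84, 2.84]. Speed limits (rad/s): [2.79, 2.79, 3.14, 3.14, 3.14, 3.14].

## Interface

Orientations are given as a rotation vector (axis times angle).
In Python, from cell import r gives the robot as it stands. The module is installed in compiled form; this text tells all that it offers.
- The arm moves only by the tool play_rows, never from a script. Its argument "commands" is a list that holds one entry, the list of rows, each a list of 5 numbers: the shift along the world's x, y, z in m, then the turn about the world's z in rad, then the opening, from 0 (shut) to 1 (fully open). A call has 1 to 5 rows; each row shifts and turns the commanded pose from where the row before left it; what a row does not reach is not made up. A row lasts 1/8 s, in which the tool goes at most 62.5 mm and 10.7 degrees, less where a joint would pass 70% of its speed; a pose out of reach is approached as far as the arm can. A call is refused whole if a number of a shift passes 0.0625 or a number of a turn 0.188, either way. A call with a gripper value outside its range is refused whole. The fingers move at their own pace and stop on an object; "newtons" is the grip in N (left out, the last holds). Time passes only in rows, so rows that do not move let the fingers close. It gives the time, the measured TCP pose, the force and the opening at its end, in the units of the state.
- r.read_state(): the state, without advancing time (a new reading comes with each control period).
- r.snapshot(name): name is "side" or "top" or "wrist"; returns a dict with "frame" (384x512x3 uint8, red, green, blue), "z_map" (384x512 float32, m along the optical axis (not along the pixel's ray), 0 where there is no reading), "fx", "fy", "cx", "cy" (pixels), "cam_to_world" (4x4, takes a point from camera to world coordinates); the wrist camera has in their place "hand_eye" (4x4, takes a point from camera to tool coordinates, whose origin is the TCP and whose axes are the flange's). Camera axes: x right, y down, z forward; pixel columns grow to the right and rows downward; lengths in m; the calibration is good to about 2 mm. A picture is of the moment at which its call begins: read the wrist's pose just before it.
- r.job_done(): hands the job in, once; it reports no verdict.
The state is a dict: "clock": time; "qpos": joint angles; "qvel": joint speeds; "tau": joint torques, N m; "tool_pos": TCP position; "eef_rot": TCP orientation; "force": force on the tool from outside, world axes, zero at the start; "wrist_torque": the same for the moment, N m; "grip_width": finger opening in m.
Only numpy, scipy, OpenCV 4.12 (cv2) and the standard library are available. Lean on these libraries where they do the work, as an engineer would, in place of code of your own. Each camera call takes 0.05 s, during which the arm holds its last target.

## Working session

There is one attempt and no reset: what is moved stays moved. The work goes in short steps, Python scripts to look and compute and a tool call to move; the robot and the scene stay as the last step left them, time stands still between calls to the robot, and variables do not carry over. Pictures are saved under pics/ and viewed, and the job is handed in when it is done.

Besides the shell and the picture viewer there is one more tool, called after "Emit:" by a JSON object that holds its "api" and its "payload". play_rows: Moves the arm, as the interface text tells. Its arguments: {"type":"object","properties":{"commands":{"type":"array"},"newtons":{"type":"number"}},"required":["commands"]}

```bash
mkdir -p pics; cat > h.py <<'E'
import numpy as np,cv2
from cell import r
def snap(n,f):
    s=r.read_state(); d=r.snapshot(n); cv2.imwrite(f'pics/{f}.png',cv2.cvtColor(d['frame'],cv2.COLOR_RGB2BGR))
    if n=='wrist':
        T=np.eye(4);T[:3,:3]=cv2.Rodrigues(np.array(s['eef_rot'],float))[0];T[:3,3]=s['tool_pos'];d['cam_to_world']=T@np.array(d['hand_eye'])
    np.savez(f'pics/{f}.npz',**d); return d
def load(f): return dict(np.load(f'pics/{f}.npz'))
def cloud(d):
    z=d['z_map'];v,u=np.mgrid[:z.shape[0],:z.shape[1]]
    P=np.stack([(u-d['cx'])/d['fx']*z,(v-d['cy'])/d['fy']*z,z,np.ones_like(z)],-1)@np.array(d['cam_to_world']).T
    P=P[...,:3];P[z==0]=np.nan;return P
E
python3 - <<'E'
from h import *
for n in('top','side','wrist'):
    d=snap(n,n+'0');print(n,d['fx'],np.round(d['cam_to_world'],3))
print(r.read_state(),r.tcp_to_grasp)
E
```

```text
top 381.9589195827145 [[ 0.005 -0.983  0.182  0.282]
 [-1.    -0.002  0.019  0.011]
 [-0.019 -0.182 -0.983  1.372]
 [ 0.     0.     0.     1.   ]]
side 450.1849172528684 [[-8.370e-01 -4.250e-01  3.430e-01 -3.200e-02]
 [-5.460e-01  6.510e-01 -5.270e-01  8.140e-01]
 [ 1.000e-03 -6.290e-01 -7.770e-01  1.287e+00]
 [ 0.000e+00  0.000e+00  0.000e+00  1.000e+00]]
wrist 314.49485261909746 [[ 0.344 -0.901 -0.264  0.298]
 [-0.939 -0.331 -0.094 -0.609]
 [-0.002  0.28  -0.96   0.373]
 [ 0.     0.     0.     1.   ]]
{'clock': 0.15, 'qpos': array([-1.36997636e+00,  2.87020950e-01,  1.57783658e+00,  9.21199083e-06,
        1.27861123e+00, -1.49986061e-01]), 'qvel': array([-0.00012483, -0.00316127, -0.00636422, -0.00187218,  0.00083086,
        0.00175849]), 'tau': array([ 1.18128573e-03, -4.06597173e+01, -2.93142629e+01, -1.37105153e-04,
        3.92766509e-03,  1.80194696e-06]), 'tool_pos': array([ 0.23188977, -0.63330438,  0.19522805]), 'eef_rot': array([-3.09154276e+00, -5.47892136e-01,  6.10100732e-05]), 'force': array([-0.29470583,  0.27497363, -0.66605408]), 'wrist_torque': array([-0.00390298,  0.00129526, -0.04113334]), 'grip_width': 0.0853396157758194} 0.0187
```

View pics/top0.png

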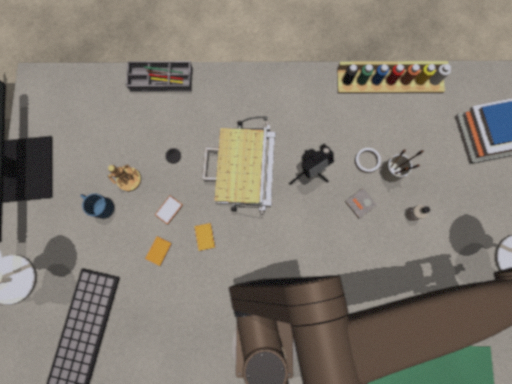

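View pics/side0.png

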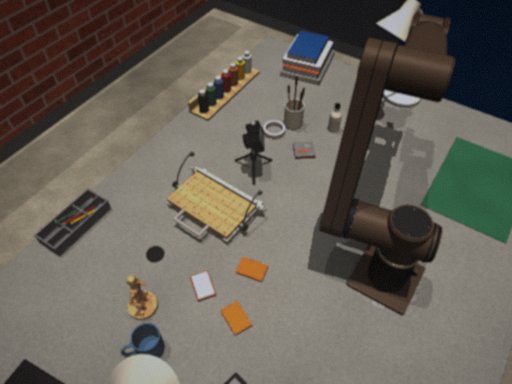

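View pics/wrist0.png

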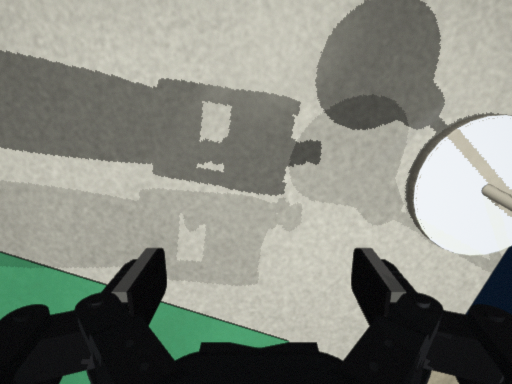

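The top view shows the white mirror at (169,209), the board at (240,165) with its handle at the left (208,163), the tripod at (315,162), and two orange look-alikes at (158,250) and (204,236). Next I'll measure them.

```bash
python3 - <<'E'
from h import *
d=load('top0');P=cloud(d)
def p(u,v): print((u,v),np.round(P[v,u],3))
for a in [(169,209),(180,200),(158,250),(204,236),(173,156),(125,178),(97,206),(208,165),(206,150),(206,180),(217,150),(225,130),(262,130),(222,200),(259,200),(240,165),(268,165),(315,160),(325,155),(305,170),(330,150),(237,210),(266,122),(238,123)]: p(*a)
im=cv2.imread('pics/top0.png')
cv2.imwrite('pics/tz.png',cv2.resize(im[100:265,100:350],None,fx=3.2,fy=3.2,interpolation=cv2.INTER_CUBIC))
im=cv2.imread('pics/side0.png')
cv2.imwrite('pics/sz.png',cv2.resize(im[100:345,110:310],None,fx=2.4,fy=2.4,interpolation=cv2.INTER_CUBIC))
E
```

```text
(169, 209) [0.469 0.343 0.012]
(180, 200) [0.503 0.307 0.002]
(158, 250) [0.322 0.375 0.013]
(204, 236) [0.372 0.214 0.007]
(173, 156) [0.668 0.339 0.006]
(125, 178) [0.582 0.51  0.015]
(97, 206) [ 0.481  0.611 -0.   ]
(208, 165) [ 0.636  0.209 -0.005]
(206, 150) [0.678 0.21  0.05 ]
(206, 180) [ 0.579  0.215 -0.002]
(217, 150) [0.68  0.171 0.042]
(225, 130) [0.756 0.144 0.042]
(262, 130) [0.755 0.008 0.044]
(222, 200) [0.496 0.149 0.048]
(259, 200) [0.496 0.019 0.047]
(240, 165) [0.623 0.087 0.048]
(268, 165) [ 0.631 -0.014  0.017]
(315, 160) [ 0.6   -0.159  0.202]
(325, 155) [ 0.619 -0.192  0.193]
(305, 170) [ 0.572 -0.129  0.184]
(330, 150) [ 0.636 -0.209  0.189]
(237, 210) [ 0.467  0.098 -0.001]
(266, 122) [ 0.789 -0.006  0.036]
(238, 123) [0.781 0.096 0.047]
```

View pics/tz.png

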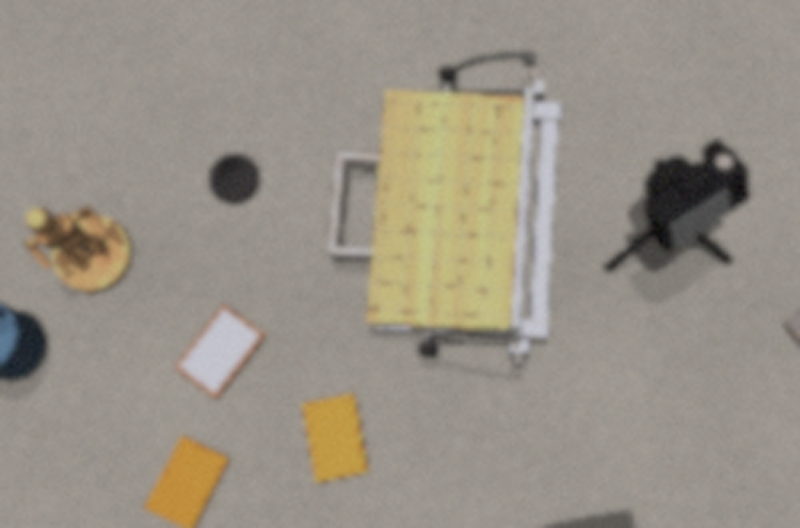

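View pics/sz.png

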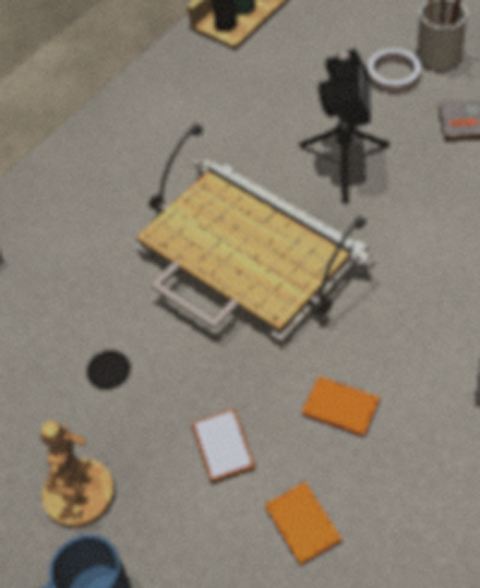

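Emit:
{"api": "play_rows", "payload": {"commands": [[[0, 0, 0.052, 0, 1], [0, 0, 0.052, 0, 1], [0.026, 0.03, 0.045, 0.08, 1], [0.026, 0.05, 0, 0.082, 1], [0.026, 0.05, 0, 0.082, 1]]]}}

```text
clock: 0.78
tool_pos: [0.3105, -0.5027, 0.3458]
eef_rot: [3.002, 0.923, 0.001]
force: [0.0, -0.1, 0.1]
grip_width: 0.0853
```

Emit:
{"api": "play_rows", "payload": {"commands": [[[0.026, 0.05, 0, 0.082, 1], [0.026, 0.05, 0, 0.082, 1], [0.026, 0.05, 0, 0.082, 1], [0.026, 0.05, 0, 0.082, 1], [0.026, 0.05, 0, 0.082, 1]]]}}

```text
clock: 1.4
tool_pos: [0.4404, -0.252, 0.3451]
eef_rot: [-2.751, -1.516, -0.0]
force: [-0.1, 0.1, -0.6]
grip_width: 0.0853
```

Emit:
{"api": "play_rows", "payload": {"commands": [[[0.026, 0.05, 0, 0.082, 1], [0.026, 0.05, 0, 0.082, 1], [0.026, 0.05, 0, 0.082, 1], [0.026, 0.05, 0, 0.082, 1], [0.026, 0.05, 0, 0.082, 1]]]}}

```text
clock: 2.02
tool_pos: [0.5704, -0.002, 0.345]
eef_rot: [-2.385, -2.045, 0.0]
force: [1.0, -0.9, 0.3]
grip_width: 0.0857
```

Emit:
{"api": "play_rows", "payload": {"commands": [[[0.026, 0.05, 0, 0.082, 1], [0.026, 0.05, 0, 0.082, 1], [0, 0.02, 0, 0, 1], [0, 0, 0, 0, 1]]]}}

```text
clock: 2.52
tool_pos: [0.6215, 0.117, 0.3448]
eef_rot: [-2.21, -2.232, 0.002]
force: [0.2, 0.5, 0.4]
grip_width: 0.0857
```

```bash
python3 - <<'E'
from h import *
d=snap('wrist','w1');snap('top','top1');s=r.read_state();print({k:np.round(s[k],3) for k in('clock','qpos','tool_pos','eef_rot','force')}); print(np.round(d['cam_to_world'],3))
E
```

```text
{'clock': np.float64(2.625), 'qpos': array([ 2.300e-02,  1.210e-01,  1.502e+00, -1.000e-03,  1.519e+00,
        1.600e-02]), 'tool_pos': array([0.622, 0.115, 0.345]), 'eef_rot': array([ 2.213e+00,  2.229e+00, -1.000e-03]), 'force': array([-0.302, -0.947, -0.62 ])}
[[ 1.     0.01   0.002  0.62 ]
 [ 0.01  -0.96  -0.281  0.189]
 [-0.001  0.281 -0.96   0.522]
 [ 0.     0.     0.     1.   ]]
```

View pics/w1.png

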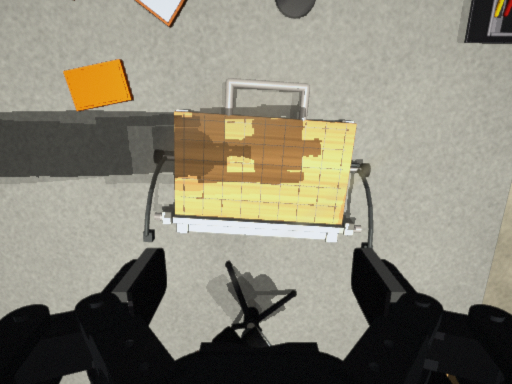

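Emit:
{"api": "play_rows", "payload": {"commands": [[[-0.015, -0.01, 0.055, 0, 1], [-0.015, -0.01, 0.055, 0, 1], [0, 0, 0.045, 0, 1], [0, 0, 0, 0, 1]]]}}

```text
clock: 3.12
tool_pos: [0.592, 0.0941, 0.5071]
eef_rot: [2.21, 2.221, 0.012]
force: [-0.8, -0.2, 0.2]
grip_width: 0.0853
```

```bash
python3 - <<'E'
from h import *
d=snap('wrist','w2');s=r.read_state();print({k:np.round(s[k],3) for k in('clock','qpos','tool_pos')})
snap('top','top2')
for f,k in(('w2',.5),('top0',.5),('side0',.5)):
    P=cloud(load(f)); m=(np.abs(P[...,0]-.59)<.1)&(np.abs(P[...,1]+.16)<.12)&(P[...,2]>.06)&(P[...,2]<.3)
    Q=P[m];print(f,len(Q),np.round(np.nanmin(Q,0),3),np.round(np.nanmax(Q,0),3))
    v,u=np.where(m);print(u.min(),u.max(),v.min(),v.max())
a=cv2.imread('pics/w2.png')[200:360,150:370];cv2.imwrite('pics/w2z.png',cv2.resize(a,None,fx=3,fy=3,interpolation=2))
a=cv2.imread('pics/side0.png')[110:190,220:290];cv2.imwrite('pics/sz2.png',cv2.resize(a,None,fx=7,fy=7,interpolation=2))
E
```

```text
{'clock': np.float64(3.175), 'qpos': array([-0.011,  0.059,  1.291, -0.   ,  1.786, -0.016]), 'tool_pos': array([0.592, 0.094, 0.503])}
w2 2142 [ 0.555 -0.216  0.06 ] [ 0.665 -0.116  0.207]
237 295 246 319
top0 746 [ 0.555 -0.226  0.136] [ 0.666 -0.117  0.207]
301 333 143 178
side0 631 [ 0.554 -0.223  0.06 ] [ 0.664 -0.112  0.207]
242 264 121 163
```

View pics/w2.png

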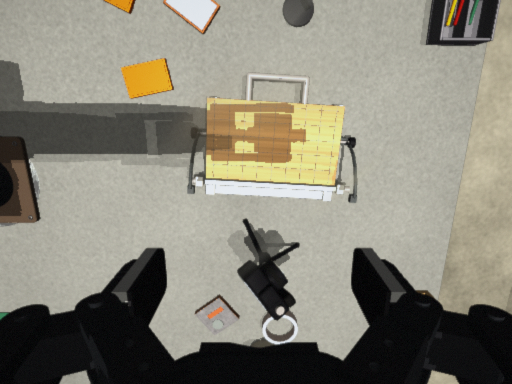

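View pics/w2z.png

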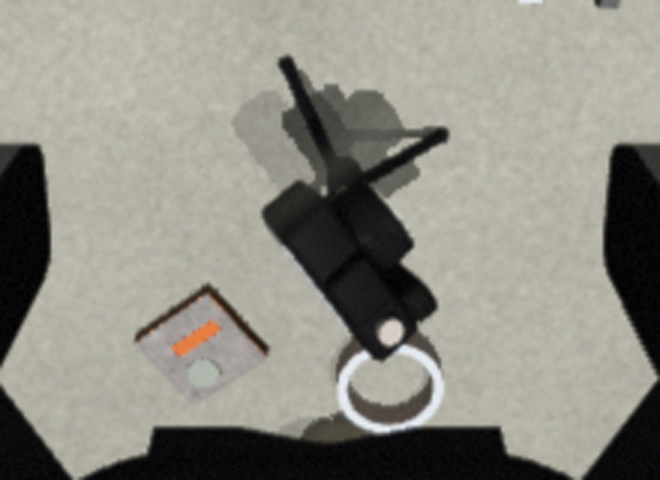

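View pics/sz2.png

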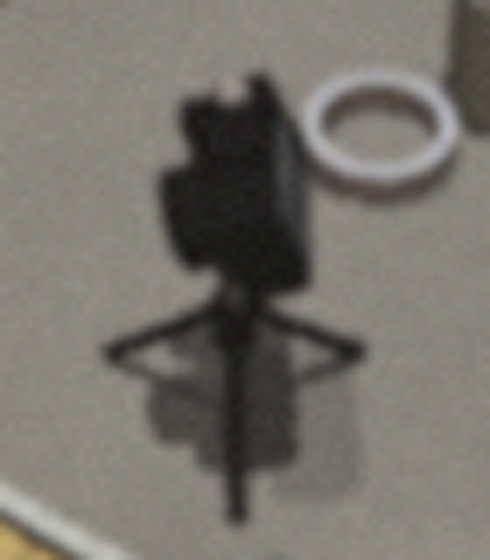

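The body lies diagonally around w2 (265,285). A barrel shows on its right at about (275,275), pointing away from the body towards +x/+y. I'll look at this geometry in the fused cloud.

```bash
python3 - <<'E'
from h import *
C=[]
import cv2
cols=[(0,0,255),(0,200,0),(255,0,0)]
S=4000
def canv(): return np.full((600,600,3),255,np.uint8)
A=canv();B=canv()
for i,f in enumerate(('w2','top0','side0')):
    P=cloud(load(f)); m=(np.abs(P[...,0]-.6)<.075)&(np.abs(P[...,1]+.16)<.075)&(P[...,2]>.09)&(P[...,2]<.24)
    Q=P[m];C.append(Q)
    for p in Q:
        # A: top view colored by camera; u=x, v=-y
        c=cols[i]
        cv2.circle(A,(int((p[0]-.525)*S),int((-.085-p[1])*S)),3,tuple(int(k*np.clip((p[2]-.09)/.12,0.1,1)) for k in c),-1)
np.save('pics/C.npy',np.vstack(C))
cv2.imwrite('pics/A.png',A)
# height grid for w2
d=load('w2');P=cloud(d)
np.set_printoptions(linewidth=250)
print(np.round(P[244:320:3,236:298:3,2]*1000).astype('float32'))
E
```

```text
[[  3.  -0.  -1.  -1.  -2.   1.  53.  55.   3.  -1.  -0.  -2.   0.  -2.  -1.  -0.   3.   1.   1.  -2.  12.]
 [ -1.  -0.  -0.  -2.  -0.   0.  -2.  63.   1.  -1.   0.  -0.   2.  -0.  -1.   2.  -2.  -2.  27.  22.  17.]
 [ -0.   0.  -1.  -1.   1.  -1.   1.  65.  66.  36.  33.   2.  -2.   0.   1.   0.  41.  40.  33.  -0.   0.]
 [  0.   0.  -0.  -2.  -2.   1.   1.  -0.  72.  63.  63.  -1.   0.   1.  54.  52.  45.   0.   0.  -1.  -0.]
 [ -0.   0.   1.  -1.   0.  -1.  -1.  -0.  76.  77.  77.  69.   2.  65.  62.  53.   1.   1.  -1.   2.  -1.]
 [  0.  nan  -1.  -1.   1.  -1.  -1.  -0.  84.  93.  89.  84.  76.  68.  -1.   0.  -1.   1.  -1.  -0.  -2.]
 [  1.  -1.  -1.  -0. 141.  nan  -1.  -0.  91.  91. 142. 150. 153.   1.   1.  -1.  -1.   2.  -1.  -0.  -1.]
 [  0.   1. 141. 145. 154. 161. 167.   2.  89. 149. 155. 158. 160. 159.   1.   0.   1.  -0.  -1.  -0.   0.]
 [ -0. 145. 150. 158. 165. 171. 179. 181. 178. 158. 160. 164. 163. 164. 165.   1.  -1.   1.  -1.  -3.   2.]
 [ -1. 152. 162. 170. 177. 184. 185. 185. 184. 163. 167. 169. 169. 168. 171. 168.   0.  -0.  -2.  -0.  -1.]
 [  1. 157. 172. 182
[... 1008 characters left out ...]
 202. 201. 199. 187. 185. 180. 178. 176. 176.  -1.]
 [ -1.  -1.   0.  -2.  -0.  -0.   0.  -0.  -0. 191. 205. 205. 202. 189. 188. 185. 184. 178. 179. 176.   1.]
 [ -0.  -0.  -0.  -1.   1.   1.  -2.  -1.   1. 187. 194. 205. 191. 191. 195. 192. 186. 183.   1.  -0.   0.]
 [  2.   1.   1.  -1.   2.  -1.   0.   0.   0.  -2.   2. 194. 193. 193. 195. 194. 193. 184.   0.   0.  -2.]
 [  6.  -2.  -2.  -1.   1.   2.  -1.   0.  -0.   0.  -1. 184. 194. 193. 198. 195. 188.  14.  10.  -1.   0.]
 [ 13.   1.  -1.   3.  -1.  -0.  -0.  nan  -3.   1.  12.  18. 191. 194. 192. 190.  23.  25.  23.  10.   1.]
 [ 15.   2.  -1.  -0.  -1.   1.   2.  -1.   0.   9.  21.  24.  -1. 195. 193.   0.  -1.   1.  23.  23.  -0.]]
```

View pics/A.png

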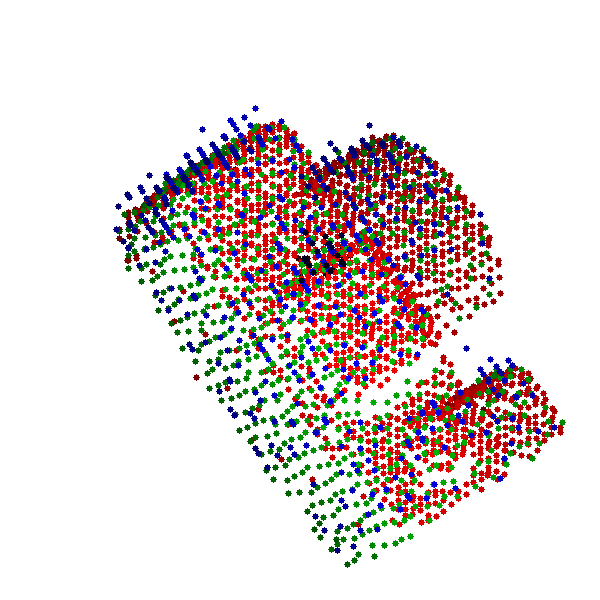

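```bash
cat > fit.py <<'E'
from h import *
from scipy.optimize import least_squares
C=np.load('pics/C.npy')
u=(C[:,0]-.525)*4000;v=(-.085-C[:,1])*4000
# barrel polygon in plot
poly=np.array([(325,190),(395,125),(520,270),(500,320),(450,320),(425,290),(375,235)],np.int32)
m=np.array([cv2.pointPolygonTest(poly,(float(a),float(b)),False)>0 for a,b in zip(u,v)])&(C[:,2]>.12)
Q=C[m];print(len(Q))
def res(p,ret=False):
    az,el=p[3:5];a=np.array([np.cos(el)*np.cos(az),np.cos(el)*np.sin(az),np.sin(el)])
    w=Q-p[:3];t=w@a;rad=np.linalg.norm(w-t[:,None]*a,axis=1)
    if ret:return a,t,rad
    return np.append(rad-.028,(p[:3]-Q.mean(0))@a)
best=None
for az in np.arange(0,2*np.pi,.5):
  for el in(-.7,-.3,0.):
    o=least_squares(res,[*(Q.mean(0)-[0,0,.02]),az,el],loss='soft_l1',f_scale=.001)
    if best is None or o.cost<best.cost:best=o
    print(round(az,1),el,o.cost*1e6,np.round(o.x,3))
a,t,rad=res(best.x,True)
print('axis',a,np.degrees(np.arctan2(a[1],a[0])),np.std(rad-.028),np.sort(t)[[0,5,20,-20,-5,-1]])
for e in (t.max(),t.min()): print(best.x[:3]+a*e)
print(np.histogram(t,12))
E
python3 fit.py
```

```text
480
0.0 -0.7 329.4506701472987 [ 0.625 -0.149  0.148  0.556 -0.4  ]
0.0 -0.3 329.45067014655643 [ 0.625 -0.149  0.148  0.556 -0.4  ]
0.0 0.0 329.4506701492935 [ 0.625 -0.149  0.148  0.556 -0.4  ]
0.5 -0.7 329.4506701453458 [ 0.625 -0.149  0.148  0.556 -0.4  ]
0.5 -0.3 329.45067014833796 [ 0.625 -0.149  0.148  0.556 -0.4  ]
0.5 0.0 329.4506701456904 [ 0.625 -0.149  0.148  0.556 -0.4  ]
1.0 -0.7 329.4506701451933 [ 0.625 -0.149  0.148  0.556 -0.4  ]
1.0 -0.3 329.45067014596236 [ 0.625 -0.149  0.148  0.556 -0.4  ]
1.0 0.0 329.4506701515937 [ 0.625 -0.149  0.148  0.556 -0.4  ]
1.5 -0.7 329.45067014496175 [ 0.625 -0.149  0.148  0.556 -0.4  ]
1.5 -0.3 329.45067014608344 [ 0.625 -0.149  0.148  0.556 -0.4  ]
1.5 0.0 329.4506701458401 [ 0.625 -0.149  0.148  0.556 -0.4  ]
2.0 -0.7 329.45067014619707 [ 0.625 -0.149  0.148  0.556 -0.4  ]
2.0 -0.3 329.4506701465997 [ 0.625 -0.149  0.148  0.556 -0.4  ]
2.0 0.0 329.45067014969146 [ 0.625 -0.149  0.148  3.698  0.4  ]
2.5 -0.7 329.4506701463663 [ 0.625 -0.149  0.148  3.698  0.4  ]
2.5 -0.3 329.4506701512427 [ 0.625 -0.149  0.148  3.698  0.4  ]
2.5 0.
[... 1184 characters left out ...]
49  0.148  6.84  -0.4  ]
6.0 -0.7 329.4506701497408 [ 0.625 -0.149  0.148  6.84  -0.4  ]
6.0 -0.3 329.4506701451077 [ 0.625 -0.149  0.148  6.84  -0.4  ]
6.0 0.0 329.45067014587465 [ 0.625 -0.149  0.148  6.84  -0.4  ]
axis [-0.78203786 -0.4864683   0.38957076] -148.1162352497706 0.0017648642985652577 [-0.01422845 -0.01358183 -0.01117975  0.01207451  0.01430399  0.01806007]
[ 0.61037704 -0.15807694  0.15547874]
[ 0.63562788 -0.1423696   0.14290008]
(array([16, 45, 57, 58, 54, 46, 65, 42, 51, 32, 11,  3]), array([-0.01422845, -0.01153774, -0.00884703, -0.00615632, -0.00346561,
       -0.0007749 ,  0.00191581,  0.00460652,  0.00729723,  0.00998794,
        0.01267865,  0.01536936,  0.01806007]))
```

```bash
cat > brd.py <<'E'
from h import *
for f in('w1','w2','top0','side0'):
    d=load(f);P=cloud(d);hsv=cv2.cvtColor(d['frame'],cv2.COLOR_RGB2HSV)
    reg=(P[...,0]>.45)&(P[...,0]<.82)&(P[...,1]>-.06)&(P[...,1]<.25)
    m=reg&(np.abs(P[...,2]-.047)<.006)&(hsv[...,1]>80)
    n,l,st,_=cv2.connectedComponentsWithStats(m.astype('uint8'));k=1+st[1:,4].argmax();m=l==k
    R=cv2.minAreaRect((P[m][:,:2]*1000).astype('float32'));print(f,'board',np.round(R[0],1),np.round(R[1],1),R[2],'z',np.median(P[m][:,2]));print(np.round(cv2.boxPoints(R)).tolist())
    m=reg&(P[...,2]>.056)&(P[...,2]<.068)&(hsv[...,1]<60)&(P[...,1]<.05)&(P[...,0]>.49)&(P[...,0]<.77)
    if m.sum()>20:
        R=cv2.minAreaRect((P[m][:,:2]*1000).astype('float32'));print('ledge',m.sum(),np.round(R[0],1),np.round(R[1],1),R[2])
    m=(P[...,2]>.03)&(P[...,2]<.056)&(P[...,1]>.19)&(P[...,1]<.24)&(P[...,0]>.5)&(P[...,0]<.75)
    if m.sum()>10:
        R=cv2.minAreaRect((P[m][:,:2]*1000).astype('float32'));print('handle',m.sum(),np.round(R[0],1),np.round(R[1],1),R[2],np.median(P[m][:,2]))
    # mirror
    m=(np.abs(P[...,0]-.469)<.09)&(np.abs(P[...,1]-.343)<.09)&(P[...,2]>.006)&(P[...,2]<.025)
    n,l,st,_=cv2.connectedComponentsWithStats(m.astype('uint8'))
    if n>1:
        k=1+st[1:,4].argmax();m=l==k
        R=cv2.minAreaRect((P[m][:,:2]*1000).astype('float32'));print('mirror',m.sum(),np.round(R[0],1),np.round(R[1],1),R[2],np.median(P[m][:,2]))
E
python3 brd.py
```

```text
w1 board [625.3  89.5] [161.  270.1] 86.83613586425781 z 0.04689642065714936
[[486.0, 17.0], [756.0, 2.0], [765.0, 162.0], [495.0, 177.0]]
ledge 1135 [622.4   5.1] [ 11.3 265.6] 86.82477569580078
handle 957 [631.4 207.2] [122.   33.1] 0.5564327239990234 0.04586808828072886
mirror 706 [476.9 313.2] [70.9 34.1] 0.9295251965522766 0.01164570597172232
w2 board [625.3  89.6] [160.4 270. ] 86.82846069335938 z 0.04692739907174548
[[486.0, 17.0], [756.0, 2.0], [765.0, 162.0], [495.0, 177.0]]
ledge 672 [623.2   5.1] [ 11.1 264.3] 86.81089782714844
handle 543 [632.3 206.8] [ 32.9 121.3] 89.990966796875 0.045693066650057346
mirror 1058 [468.3 346. ] [60.  89.6] 54.09762954711914 0.011753173908903125
top0 board [624.6  91.4] [153.3 269.4] 87.06796264648438 z 0.04589489166792671
[[486.0, 22.0], [755.0, 8.0], [763.0, 161.0], [494.0, 175.0]]
ledge 188 [622.3   5.9] [  9.9 263.9] 86.79951477050781
handle 146 [631.6 207.9] [119.9  33.1] 1.1957895755767822 0.04489280142674679
mirror 400 [467.9 347.2] [61.  89.3] 54.65508270263672 0.01095215792646409
side0 board [624.6  91.2] [167.4 273.4] 85.95262908935547 z 0.04610675989735891
[[482.0, 17.0], [755.0, -2.0], [767.0, 165.0], [494.0, 184.0]]
ledge 170 [620.4   8.1] [ 14.2 259.1] 86.91280364990234
handle 161 [630.2 207.9] [122.   35.7] 0.014169039204716682 0.044352219016919436
mirror 490 [467.4 347.6] [62.4 93.3] 52.88789367675781 0.011090068190851343
```

Measurements so far:

| Item | Value |
|---|---|
| Lens | (0.6355, -0.142, 0.143) |
| Point on the table under the hinge middle | (0.620, 0.000) |
| Hinge-to-free-edge direction | 86.8° |
| Mirror centre | (0.468, 0.346) |
| Mirror long side direction | 144° |

Next I'll go above the mirror.

Emit:
{"api": "play_rows", "payload": {"commands": [[[-0.0155, 0.0315, -0.0375, 0.118, 1], [-0.0155, 0.0315, -0.0375, 0.118, 1], [-0.0155, 0.0315, -0.0375, 0.118, 1], [-0.0155, 0.0315, -0.0375, 0.118, 1], [-0.0155, 0.0315, -0.0375, 0.118, 1]]]}}

```text
clock: 3.85
tool_pos: [0.5127, 0.2535, 0.3087]
eef_rot: [-1.463, -2.777, 0.005]
force: [0.3, 1.3, 0.0]
grip_width: 0.0856
```

Emit:
{"api": "play_rows", "payload": {"commands": [[[-0.0155, 0.0315, -0.0375, 0.118, 0.9], [-0.0155, 0.0315, -0.0375, 0.118, 0.9], [-0.0155, 0.0315, -0.0375, 0.118, 0.9], [0, 0, 0, 0, 0.9], [0, 0, 0, 0, 0.9]]]}}

```text
clock: 4.47
tool_pos: [0.468, 0.3472, 0.1997]
eef_rot: [-0.958, -2.991, 0.002]
force: [0.2, 0.3, 0.3]
grip_width: 0.0767
```

```bash
python3 - <<'E'
from h import *
d=snap('wrist','w3');s=r.read_state();R=cv2.Rodrigues(s['eef_rot'])[0]
print(s['clock'],s['tool_pos'],s['grip_width'],'yawx',np.degrees(np.arctan2(R[1,0],R[0,0])),np.round(R,3).tolist(),s['qpos'])
P=cloud(d);m=(np.abs(P[...,0]-.469)<.09)&(np.abs(P[...,1]-.343)<.09)&(P[...,2]>.006)&(P[...,2]<.025)
n,l,st,_=cv2.connectedComponentsWithStats(m.astype('uint8'));k=1+st[1:,4].argmax();m=l==k
R=cv2.minAreaRect((P[m][:,:2]*1000).astype('float32'));print('mirror',m.sum(),np.round(R[0],1),np.round(R[1],1),R[2],np.median(P[m][:,2]))
E
```

```text
4.525 [0.46882317 0.34732971 0.20098522] 0.07695048532070498 yawx 144.44132172537152 [[-0.814, 0.582, 0.001], [0.582, 0.814, 0.0], [-0.001, 0.001, -1.0]] [ 4.64065336e-01  8.20283008e-02  1.80296710e+00 -5.29145361e-04
  1.25555327e+00 -4.85951500e-01]
mirror 3790 [467.6 346.6] [60. 89.] 54.59246826171875 0.011835746312646223
```

View pics/w3.png

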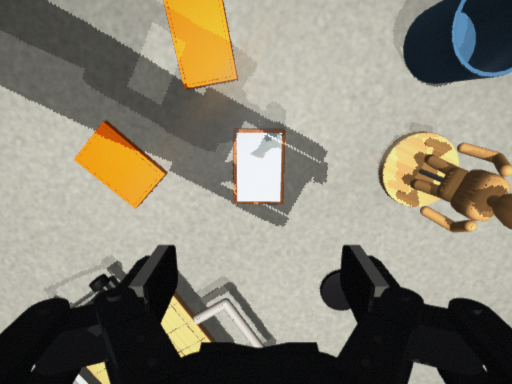

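The wrist view shows the mirror centred between the jaws at (259,166) and aligned. Descending now.

Emit:
{"api": "play_rows", "payload": {"commands": [[[0, 0, -0.05, 0, 0.9], [0, 0, -0.05, 0, 0.9], [0, 0, -0.05, 0, 0.9], [0, 0, -0.035, 0, 0.9], [0, 0, 0, 0, 0.9]]]}}

```text
clock: 5.15
tool_pos: [0.4672, 0.3463, 0.0135]
eef_rot: [-0.959, -2.988, 0.005]
force: [0.9, 0.5, -0.1]
grip_width: 0.0769
```

Emit:
{"api": "play_rows", "payload": {"commands": [[[0, 0, -0.01, 0, 0.9], [0, 0, -0.006, 0, 0.9], [0, 0, 0, 0, 0.9]]]}}

```text
clock: 5.52
tool_pos: [0.4684, 0.3483, -0.0]
eef_rot: [0.957, 2.992, 0.001]
force: [0.2, -0.5, 0.1]
grip_width: 0.0769
```

Emit:
{"api": "play_rows", "payload": {"commands": [[[0, 0, -0.001, 0, 0.6], [0, 0, 0, 0, 0.6], [0, 0, 0, 0, 0.5], [0, 0, 0, 0, 0.5], [0, 0, 0, 0, 0.5]]], "newtons": 35}}

```text
clock: 6.15
tool_pos: [0.468, 0.3482, -0.0017]
eef_rot: [0.956, 2.992, 0.0]
force: [0.6, 0.6, -0.8]
grip_width: 0.0421
```

Emit:
{"api": "play_rows", "payload": {"commands": [[[0, 0, 0.02, 0, 0.5], [0, 0, 0.04, 0, 0.5], [0, 0, 0.05, 0, 0.5], [0, 0, 0, 0, 0.5], [0, 0, 0, 0, 0.5]]]}}

```text
clock: 6.78
tool_pos: [0.4681, 0.3482, 0.1093]
eef_rot: [0.956, 2.992, 0.001]
force: [0.5, -0.5, -0.9]
grip_width: 0.0428
```

```bash
python3 - <<'E'
from h import *
d=snap('wrist','w4');s=r.read_state();print(s['clock'],s['tool_pos'],s['grip_width'],s['force'])
E
```

```text
6.825 [0.46738216 0.34781748 0.10799118] 0.042584731967596455 [-0.17511661 -0.1223224  -0.88432005]
```

View pics/w4.png

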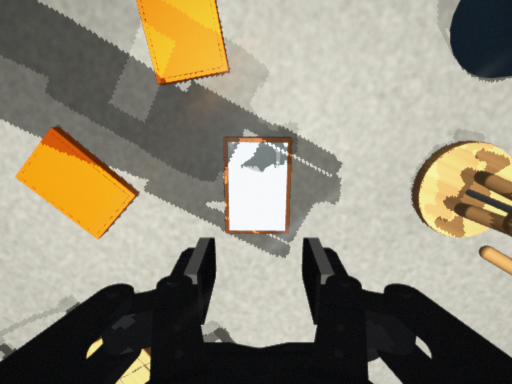

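The fingers closed to 42 mm without catching the mirror, which still lies on the table at (258,185). I'll check the tool projection and the mirror position.

```bash
python3 - <<'E'
from h import *
d=load('w4')
he=d['hand_eye'];print(np.round(he,4).tolist())
T=np.linalg.inv(he)
for z in(-.0187,0,.108):
    p=T@[0,0,z,1];print(z,d['fx']*p[0]/p[2]+d['cx'],d['fy']*p[1]/p[2]+d['cy'],p[2])
P=cloud(d);m=(np.abs(P[...,0]-.469)<.09)&(np.abs(P[...,1]-.343)<.09)&(P[...,2]>.006)&(P[...,2]<.025)
n,l,st,_=cv2.connectedComponentsWithStats(m.astype('uint8'));k=1+st[1:,4].argmax();m=l==k
R=cv2.minAreaRect((P[m][:,:2]*1000).astype('float32'));print('mirror',m.sum(),np.round(R[0],1),np.round(R[1],1),R[2],np.median(P[m][:,2]))
# finger points in tool frame
z=d['z_map'];v,u=np.mgrid[:384,:512];Q=np.stack([(u-d['cx'])/d['fx']*z,(v-d['cy'])/d['fy']*z,z,np.ones_like(z)],-1)@he.T
for a in[(205,240),(212,245),(312,240),(305,245),(205,255),(312,260),(190,265)]:print(a,np.round(Q[a[1],a[0],:3],4))
f=(z>0)&(Q[...,2]<.03);print('max z of hand',np.sort(Q[f][:,2])[-30:])
E
```

```text
[[0.0001, -0.9598, -0.2808, 0.0721], [1.0, 0.0001, 0.0002, -0.0004], [-0.0001, -0.2808, 0.9598, -0.1776], [0.0, 0.0, 0.0, 1.0]]
-0.0187 259.23355118079826 240.42184485575712 0.17274235011720773
0 259.16425519348337 227.54468772980812 0.19068971385684208
0.108 258.92938092542687 183.89839633832884 0.2943429375937676
mirror 6377 [467.8 346.4] [60.2 90.2] 54.11885452270508 0.011826106144589843
(205, 240) [ 0.0123 -0.0249 -0.0453]
(212, 245) [ 0.01   -0.0217 -0.0458]
(312, 240) [ 0.0118  0.0242 -0.0443]
(305, 245) [ 0.0097  0.021  -0.0452]
(205, 255) [ 0.0116 -0.0227 -0.0587]
(312, 260) [ 0.0121  0.021  -0.0641]
(190, 265) [ 0.0118 -0.0271 -0.0676]
max z of hand [0.02900506 0.02907276 0.02907733 0.02908428 0.029098   0.02926375
 0.02927992 0.02930692 0.02931025 0.02932154 0.0293319  0.02933839
 0.0293632  0.02937367 0.02939028 0.02940774 0.02942881 0.02944289
 0.0294861  0.02951387 0.02952143 0.02952969 0.0295969  0.02960313
 0.0296614  0.02974424 0.02986405 0.02992492 0.02995096 0.02996667]
```

```bash
python3 - <<'E'
from h import *
d=snap('side','side4');P=cloud(d)
m=(np.abs(P[...,0]-.467)<.1)&(np.abs(P[...,1]-.348)<.1)&(P[...,2]>.03)&(P[...,2]<.3)
print(m.sum(),np.sort(P[m][:,2])[:30])
Q=P[m]; 
for z in np.arange(.05,.26,.01):
    k=Q[(Q[:,2]>=z)&(Q[:,2]<z+.01)]
    if len(k):print(round(z,3),len(k),np.round(k.min(0),3),np.round(k.max(0),3))
v,u=np.where(m);print(u.min(),u.max(),v.min(),v.max())
a=cv2.imread('pics/side4.png')[180:380,120:330];cv2.imwrite('pics/s4z.png',cv2.resize(a,None,fx=3,fy=3,interpolation=2))
E
```

```text
744 [0.14452299 0.14944823 0.1507989  0.15079979 0.15080855 0.15194035
 0.15233124 0.15258431 0.15360502 0.15456575 0.15518882 0.1552067
 0.15523815 0.15524336 0.15705274 0.15763313 0.15818238 0.15836755
 0.15848608 0.15934707 0.160517   0.16062913 0.16121557 0.16129863
 0.16173118 0.16182225 0.16270294 0.16288178 0.16304339 0.16307903]
0.14 2 [0.476 0.377 0.145] [0.481 0.379 0.149]
0.15 18 [0.441 0.325 0.151] [0.49  0.38  0.159]
0.16 20 [0.441 0.325 0.161] [0.481 0.383 0.17 ]
0.17 18 [0.439 0.326 0.17 ] [0.48  0.38  0.179]
0.18 20 [0.437 0.321 0.18 ] [0.484 0.385 0.19 ]
0.19 82 [0.424 0.305 0.19 ] [0.501 0.399 0.2  ]
0.2 48 [0.425 0.306 0.2  ] [0.499 0.402 0.21 ]
0.21 62 [0.423 0.306 0.21 ] [0.491 0.403 0.22 ]
0.22 57 [0.421 0.306 0.22 ] [0.493 0.406 0.23 ]
0.23 68 [0.42  0.303 0.23 ] [0.508 0.409 0.24 ]
0.24 144 [0.419 0.289 0.24 ] [0.512 0.409 0.25 ]
0.25 44 [0.434 0.31  0.25 ] [0.504 0.395 0.26 ]
171 219 235 269
```

View pics/s4z.png

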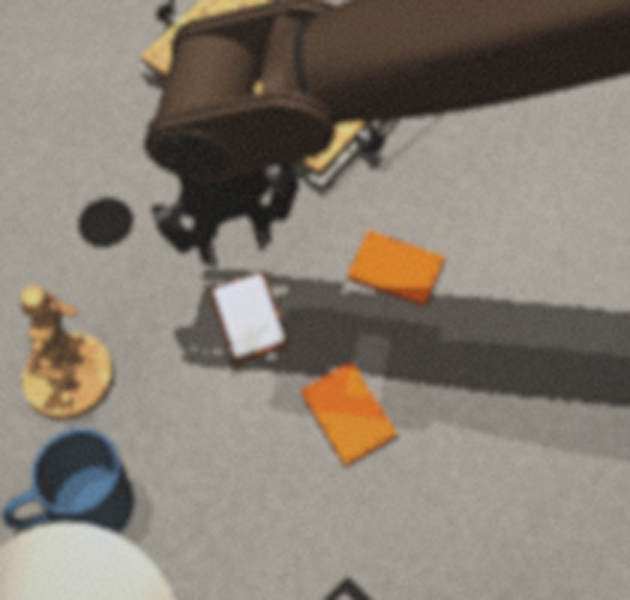

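Both cameras put the fingertips about 40 mm behind the reported TCP. That agrees with the fingers closing over the mirror without touching it. I'll measure the tip offset precisely at both widths.

```bash
python3 - <<'E'
from h import *
for f in('w1','w3','w4'):
    d=load(f);he=d['hand_eye'];z=d['z_map'];v,u=np.mgrid[:384,:512];Q=(np.stack([(u-d['cx'])/d['fx']*z,(v-d['cy'])/d['fy']*z,z,np.ones_like(z)],-1)@he.T)[...,:3]
    m=(z>0)&(np.abs(Q[...,1])<.062)&(Q[...,2]<.02)&(np.abs(Q[...,0])<.03)
    K=Q[m];k=K[np.argsort(K[:,2])[::-1]]
    print(f,len(K),np.round(k[[0,3,10,30,60,100]],4).tolist())
    for s in(-1,1):
        kk=K[np.sign(K[:,1])==s]; t=kk[kk[:,2]>kk[:,2].max()-.012]; print(s,'y range at tip',t[:,1].min(),t[:,1].max(),'x',t[:,0].min(),t[:,0].max())
E
```

```text
w1 30932 [[-0.0041, -0.0439, -0.0474], [0.0003, -0.0438, -0.0478], [0.007, 0.0419, -0.0481], [0.0069, -0.0434, -0.0489], [0.0077, -0.0437, -0.0494], [0.0095, -0.0433, -0.0501]]
-1 y range at tip -0.057032231807791836 -0.04309916311422245 x -0.010920611999036975 0.011915206960538272
1 y range at tip 0.04123839865118274 0.05533246807400437 x -0.010869425754835307 0.011883177717309325
w3 33630 [[-0.0037, 0.0383, -0.0442], [0.0074, -0.0391, -0.0446], [-0.0059, 0.0382, -0.045], [0.0064, 0.0381, -0.0457], [0.0058, -0.0388, -0.0464], [-0.0077, -0.0386, -0.0472]]
-1 y range at tip -0.05188441127335988 -0.038362487625210016 x -0.010106524808229725 0.012529217108724774
1 y range at tip 0.03764527537864284 0.05121509134109646 x -0.010276529121507644 0.01242689069612251
w4 38292 [[0.0011, -0.022, -0.036], [0.0026, -0.0218, -0.0369], [0.0019, 0.0209, -0.0376], [0.0071, -0.0219, -0.0385], [0.0108, -0.0216, -0.0397], [0.0027, 0.021, -0.0404]]
-1 y range at tip -0.034757381755937185 -0.021483930275126042 x -0.010285223404399552 0.012410368830439361
1 y range at tip 0.020719269702426293 0.03386214554855186 x -0.010831309005781636 0.012575090295415842
```

The true tips are about 42 mm behind the reported TCP at 60 mm opening, and about 45 mm at 77 mm. I'll regrasp with the reported z near -0.038, watching the force.

Emit:
{"api": "play_rows", "payload": {"commands": [[[0, 0, 0, 0, 0.9], [0, -0.0005, -0.05, 0, 0.9], [0, -0.0005, -0.05, 0, 0.9], [0, -0.0005, -0.025, 0, 0.9], [0, 0, -0.007, 0, 0.9]]]}}

```text
clock: 7.5
tool_pos: [0.4658, 0.3455, -0.0268]
eef_rot: [-0.955, -2.988, 0.007]
force: [-0.6, 0.8, 0.0]
grip_width: 0.0767
```

Emit:
{"api": "play_rows", "payload": {"commands": [[[0, 0, -0.007, 0, 0.9], [0, 0, -0.005, 0, 0.9], [0, 0, -0.002, 0, 0.9], [0, 0, 0, 0, 0.9]]]}}

```text
clock: 8.0
tool_pos: [0.4683, 0.3468, -0.0371]
eef_rot: [0.956, 2.992, 0.001]
force: [0.2, 0.7, 0.2]
grip_width: 0.0772
```

Emit:
{"api": "play_rows", "payload": {"commands": [[[0, 0, 0, 0, 0.6], [0, 0, 0, 0, 0.6], [0, 0, 0, 0, 0.6], [0, 0, 0, 0, 0.6]]], "newtons": 35}}

```text
clock: 8.5
tool_pos: [0.4686, 0.3469, -0.0369]
eef_rot: [0.956, 2.992, 0.001]
force: [-1.4, 0.1, 4.8]
grip_width: 0.059
```

Gripped at 59 mm. Lifting it and carrying it over the board.

Emit:
{"api": "play_rows", "payload": {"commands": [[[0, 0, 0.03, 0, 0.6], [0, 0, 0.05, 0, 0.6], [0, 0, 0.055, 0, 0.6], [0, 0, 0.045, 0, 0.6], [0, 0, 0, 0, 0.6]]]}}

```text
clock: 9.12
tool_pos: [0.4704, 0.3479, 0.1466]
eef_rot: [0.954, 2.987, 0.01]
force: [0.2, -0.0, -1.1]
grip_width: 0.0592
```

```bash
python3 - <<'E'
from h import *
d=snap('wrist','w5');s=r.read_state();print(s['clock'],s['tool_pos'],s['grip_width'],s['force'])
E
```

```text
9.175 [0.46855008 0.34694039 0.143278  ] 0.05889923315377104 [-0.21601501  0.59368895 -1.95974018]
```

View pics/w5.png

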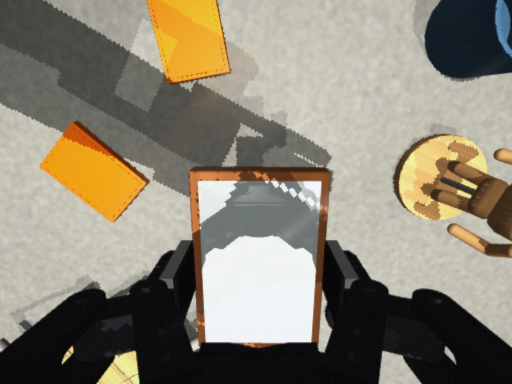

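The mirror is held square between the fingers, with its edges at columns 192 and 328. Carrying it over.

Emit:
{"api": "play_rows", "payload": {"commands": [[[0.0223, -0.0357, 0, -0.1256, 0.6], [0.0223, -0.0357, 0, -0.1256, 0.6], [0.0223, -0.0357, 0, -0.1256, 0.6], [0.0223, -0.0357, 0, -0.1256, 0.6], [0.0223, -0.0357, 0, -0.1256, 0.6]]]}}

```text
clock: 9.8
tool_pos: [0.5779, 0.1666, 0.1383]
eef_rot: [-1.837, -2.543, 0.006]
force: [0.6, 0.9, -0.8]
grip_width: 0.0589
```

Emit:
{"api": "play_rows", "payload": {"commands": [[[0.0223, -0.0357, 0, -0.1256, 0.6], [0.0223, -0.0357, 0, -0.1256, 0.6], [0.0223, -0.0357, 0, -0.1256, 0.6], [0, 0, 0, 0, 0.6], [0, 0, 0, 0, 0.6]]]}}

```text
clock: 10.42
tool_pos: [0.6445, 0.0614, 0.1392]
eef_rot: [-2.276, -2.16, 0.005]
force: [-0.4, 0.2, -2.2]
grip_width: 0.0588
```

```bash
cat > st.py <<'E'
from h import *
import sys
d=snap('wrist',sys.argv[1]);s=r.read_state();R=cv2.Rodrigues(s['eef_rot'])[0]
print(s['clock'],np.round(s['tool_pos'],4),s['grip_width'],np.round(s['force'],1),'yaw',np.degrees(np.arctan2(R[1,0],R[0,0])),np.degrees(np.arccos(-R[2,2])))
E
python3 st.py w6
python3 - <<'E'
from h import *
d=load('w6');P=cloud(d);h=cv2.cvtColor(d['frame'],cv2.COLOR_RGB2HSV)
m=(np.abs(P[...,0]-.646)<.06)&(np.abs(P[...,1]-.06)<.07)&(P[...,2]>.14)&(P[...,2]<.22)
m[345:]=0
Q=P[m];print(len(Q),np.percentile(Q[:,2],[5,25,50,75,95]))
g=Q[np.abs(Q[:,2]-np.median(Q[:,2]))<.006];A=np.c_[g[:,:2],np.ones(len(g))];print('plane',np.linalg.lstsq(A,g[:,2],rcond=None)[0]);print(cv2.minAreaRect((g[:,:2]*1000).astype('float32')))
E
```

```text
10.475 [0.6447 0.0619 0.1399] 0.05931671652728737 [ 0.9 -0.6 -0.7] yaw 87.04064280994447 0.24250961723723824
27109 [0.18676342 0.1875931  0.18807489 0.18863235 0.21007343]
plane [-0.00554505 -0.00340237  0.19177326]
((643.8713989257812, 61.821144104003906), (88.67338562011719, 86.22206115722656), 86.85941314697266)
```

View pics/w6.png

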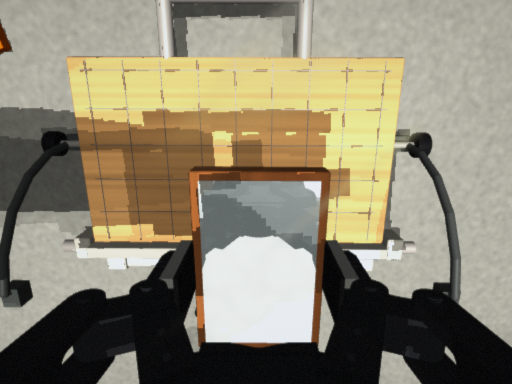

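Emit:
{"api": "play_rows", "payload": {"commands": [[[0.002, 0, -0.045, 0, 0.6], [0, 0, -0.045, 0, 0.6], [0, 0, -0.025, 0, 0.6], [0, 0, -0.008, 0, 0.6], [0, 0, 0, 0, 0.6]]]}}

```text
clock: 11.1
tool_pos: [0.6481, 0.0618, 0.0193]
eef_rot: [-2.278, -2.163, 0.0]
force: [0.6, 0.1, -0.5]
grip_width: 0.0592
```

Emit:
{"api": "play_rows", "payload": {"commands": [[[0, 0, -0.003, 0, 0.6], [0, 0, -0.002, 0, 0.6], [0, 0, 0, 0, 0.6]]]}}

```text
clock: 11.48
tool_pos: [0.6487, 0.061, 0.0149]
eef_rot: [2.279, 2.162, 0.001]
force: [-0.4, -0.6, -1.6]
grip_width: 0.0591
```

```bash
python3 st.py w7
```

```text
11.525 [0.6486 0.061  0.0148] 0.058591721393265385 [-0.3 -1.  -0.9] yaw 86.97325280079811 0.03850328224468111
```

View pics/w7.png

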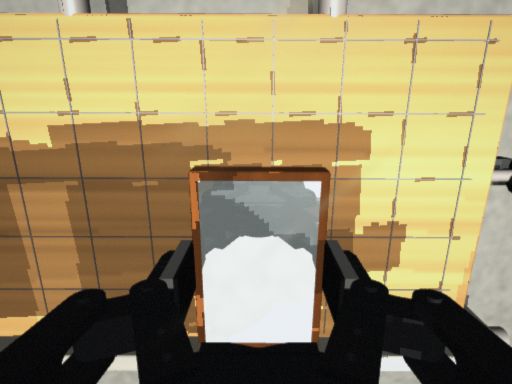

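Emit:
{"api": "play_rows", "payload": {"commands": [[[-0.0015, 0, -0.002, 0, 0.6], [0, 0, -0.0015, 0, 0.6], [0, 0, 0, 0, 0.6]]]}}

```text
clock: 11.9
tool_pos: [0.6466, 0.061, 0.0105]
eef_rot: [-2.279, -2.162, 0.001]
force: [-0.7, 0.2, -1.5]
grip_width: 0.0588
```

Emit:
{"api": "play_rows", "payload": {"commands": [[[0, -0.003, -0.0005, 0, 0.6], [0, -0.003, 0, 0, 0.6], [0, 0, 0, 0, 0.6]]]}}

```text
clock: 12.28
tool_pos: [0.647, 0.0547, 0.0104]
eef_rot: [2.28, 2.161, 0.0]
force: [0.1, -0.6, -1.0]
grip_width: 0.059
```

Emit:
{"api": "play_rows", "payload": {"commands": [[[0, -0.002, 0, 0, 0.6], [0, 0, 0, 0, 0.6]]]}}

```text
clock: 12.52
tool_pos: [0.6469, 0.0543, 0.0104]
eef_rot: [-2.278, -2.161, -0.002]
force: [0.5, 4.9, -1.4]
grip_width: 0.0589
```

Emit:
{"api": "play_rows", "payload": {"commands": [[[0, -0.0015, 0, 0, 0.6], [0, 0, 0, 0, 0.6]]]}}

```text
clock: 12.78
tool_pos: [0.6469, 0.0543, 0.0105]
eef_rot: [-2.277, -2.16, -0.005]
force: [-0.1, 9.1, -0.2]
grip_width: 0.0591
```

Contact with the ledge at 5–9 N, where expected. Easing back, seating it down, then letting go.

Emit:
{"api": "play_rows", "payload": {"commands": [[[0, 0.002, -0.001, 0, 0.6], [0, 0, -0.001, 0, 0.6], [0, 0, 0, 0, 0.6]]]}}

```text
clock: 13.15
tool_pos: [0.6469, 0.0542, 0.0101]
eef_rot: [-2.278, -2.162, -0.0]
force: [-4.2, 4.5, 7.4]
grip_width: 0.0591
```

Emit:
{"api": "play_rows", "payload": {"commands": [[[0, 0, -0.001, 0, 0.6], [0, 0, 0, 0, 0.6]]]}}

```text
clock: 13.4
tool_pos: [0.6469, 0.0542, 0.01]
eef_rot: [-2.278, -2.162, 0.0]
force: [-6.7, 5.1, 10.3]
grip_width: 0.0587
```

Emit:
{"api": "play_rows", "payload": {"commands": [[[0, 0, 0.002, 0, 0.6], [0, 0, 0, 0, 0.75], [0, 0, 0, 0, 0.85], [0, 0, 0, 0, 0.85]]]}}

```text
clock: 13.9
tool_pos: [0.647, 0.0529, 0.0092]
eef_rot: [2.279, 2.161, -0.001]
force: [-0.8, 0.3, -0.6]
grip_width: 0.0724
```

Emit:
{"api": "play_rows", "payload": {"commands": [[[0, 0, 0.02, 0, 0.85], [0, 0, 0.05, 0, 0.85], [0, 0, 0.05, 0, 0.85], [0, 0, 0.05, 0, 0.85], [0, 0, 0, 0, 0.85]]]}}

```text
clock: 14.52
tool_pos: [0.6508, 0.0532, 0.1881]
eef_rot: [2.272, 2.155, 0.015]
force: [-0.3, 0.5, 0.1]
grip_width: 0.0722
```

```bash
python3 st.py w8; cat > mir.py <<'E'
from h import *
import sys
d=load(sys.argv[1]);P=cloud(d)
m=(np.abs(P[...,0]-.646)<.06)&(np.abs(P[...,1]-.06)<.07)&(P[...,2]>.0535)&(P[...,2]<.066)
n,l,st,_=cv2.connectedComponentsWithStats(m.astype('uint8'));k=1+st[1:,4].argmax();m=(l==k)&(P[...,1]>.012)
R=cv2.minAreaRect((P[m][:,:2]*1000).astype('float32'));print('mirror',m.sum(),np.round(R[0],1),np.round(R[1],1),R[2],np.median(P[m][:,2]));print(cv2.boxPoints(R).round(1).tolist())
E
python3 mir.py w8
```

```text
14.575 [0.6489 0.0533 0.1843] 0.07252602231682626 [-0.5 -0.8 -0.6] yaw 86.97980979343852 0.4551982683403086
mirror 5121 [632.4  54.6] [89.7 87.3] 86.89568328857422 0.058845265845809624
[[586.2999877929688, 12.199999809265137], [673.5, 7.400000095367432], [678.4000244140625, 97.0], [591.2000122070312, 101.80000305175781]]
```

View pics/w8.png

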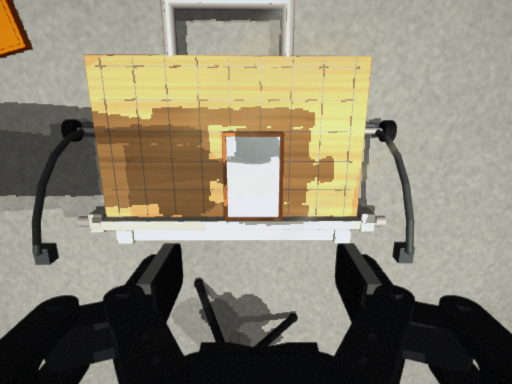

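```bash
python3 - <<'E'
from h import *
d=load('w8');P=cloud(d)
m=(np.abs(P[...,0]-.646)<.06)&(P[...,1]<.12)&(P[...,2]>.0535)&(P[...,2]<.066)&(P[...,1]>.02)
R=cv2.minAreaRect((P[m][:,:2]*1000).astype('float32'));print('mirror',m.sum(),R);print(cv2.boxPoints(R).round(1).tolist())
hsv=cv2.cvtColor(d['frame'],cv2.COLOR_RGB2HSV)
reg=(P[...,0]>.45)&(P[...,0]<.82)&(P[...,1]>-.06)&(P[...,1]<.25)
m=reg&(np.abs(P[...,2]-.047)<.006)&(hsv[...,1]>80)
R=cv2.minAreaRect((P[m][:,:2]*1000).astype('float32'));print('board',R);print(cv2.boxPoints(R).round(1).tolist())
E
sed -i 's/^    print(round(az,1).*$//' fit.py
```

```text
mirror 4700 ((646.2456665039062, 58.616294860839844), (80.19589233398438, 60.06492233276367), 86.91826629638672)
[[614.0999755859375, 20.200000762939453], [674.0999755859375, 17.0], [678.4000244140625, 97.0], [618.4000244140625, 100.30000305175781]]
board ((620.821533203125, 90.0006103515625), (160.90985107421875, 318.5600280761719), 86.84674835205078)
[[457.3999938964844, 18.399999618530273], [775.4000244140625, 0.8999999761581421], [784.2999877929688, 161.60000610351562], [466.20001220703125, 179.10000610351562]]
```

The mirror lies flush on the ledge at w8 (253,175), square to it (86.9° against 86.85°), with its centre 22.6 mm along the hinge. The lens is at 23.0 mm. Now to the handle, with the jaws turned across the bar.

Emit:
{"api": "play_rows", "payload": {"commands": [[[-0.002, 0.018, -0.006, 0.174, 0.45], [-0.002, 0.018, -0.006, 0.174, 0.45], [-0.002, 0.018, -0.006, 0.174, 0.45], [-0.002, 0.018, -0.006, 0.174, 0.45], [-0.002, 0.018, -0.006, 0.174, 0.45]]]}}

```text
clock: 15.2
tool_pos: [0.6356, 0.1439, 0.1475]
eef_rot: [-1.147, -2.922, 0.002]
force: [0.1, -0.3, 0.7]
grip_width: 0.0384
```

Emit:
{"api": "play_rows", "payload": {"commands": [[[-0.002, 0.018, -0.006, 0.174, 0.45], [-0.002, 0.018, -0.006, 0.174, 0.45], [-0.002, 0.018, -0.006, 0.174, 0.45], [-0.002, 0.018, -0.006, 0.174, 0.45], [0, 0, 0, 0, 0.45]]]}}

```text
clock: 15.82
tool_pos: [0.6272, 0.2161, 0.1231]
eef_rot: [-0.091, -3.136, 0.002]
force: [-0.1, 1.0, -0.3]
grip_width: 0.0387
```

```bash
python3 st.py w9; python3 - <<'E'
from h import *
d=load('w9');P=cloud(d)
m=(P[...,2]>.036)&(P[...,2]<.052)&(P[...,1]>.19)&(P[...,1]<.26)&(np.abs(P[...,0]-.632)<.045)
Q=P[m];print(len(Q));print('y',np.percentile(Q[:,1],[1,50,99]),'z',np.percentile(Q[:,2],[5,50,95]),'x',Q[:,0].min(),Q[:,0].max())
k=Q[Q[:,2]>.0445];print(np.polyfit(k[:,0]-.632,k[:,1],1))
E
```

```text
15.875 [0.6278 0.2154 0.1239] 0.03815597905298025 [ 0.6  0.2 -0.4] yaw 176.58806835680377 0.1654725897245661
1425
y [0.2074537  0.21477894 0.22227981] z [0.04230105 0.0459166  0.04749897] x 0.5870419453010294 0.6769696220475218
[-0.05556437  0.2146439 ]
```

View pics/w9.png

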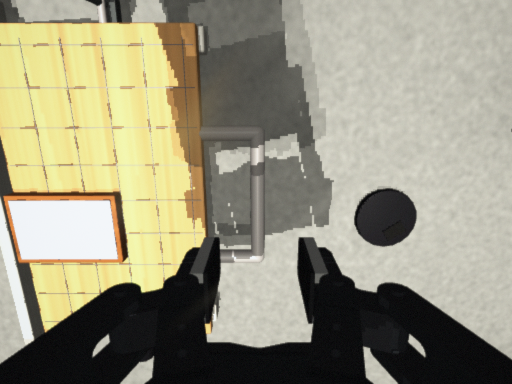

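The bar runs vertically at w9 column 258, centred between the jaws. Descending onto it.

Emit:
{"api": "play_rows", "payload": {"commands": [[[0.004, -0.0008, -0.04, 0, 0.45], [0, 0, -0.045, 0, 0.45], [0, 0, -0.03, 0, 0.45], [0, 0, -0.014, 0, 0.45], [0, 0, 0, 0, 0.45]]]}}

```text
clock: 16.5
tool_pos: [0.6325, 0.2141, -0.0044]
eef_rot: [-0.093, -3.139, 0.001]
force: [0.2, -0.1, -0.7]
grip_width: 0.0386
```

Emit:
{"api": "play_rows", "payload": {"commands": [[[0, 0, -0.006, 0, 0.45], [0, 0, 0, 0, 0.45], [0, 0, 0, 0, 0.05], [0, 0, 0, 0, 0.05], [0, 0, 0, 0, 0.05]]], "newtons": 40}}

```text
clock: 17.12
tool_pos: [0.6333, 0.2145, -0.0088]
eef_rot: [0.09, 3.139, -0.001]
force: [-2.3, -1.6, 3.2]
grip_width: 0.0106
```

```bash
python3 st.py w10; python3 fit.py | tail -5
```

```text
17.175 [ 0.6333  0.2145 -0.0088] 0.01024248788481347 [-0.8 -1.3  4.7] yaw 176.71474725082277 0.05023931253021044
[ 0.61037704 -0.15807694  0.15547874]
[ 0.63562788 -0.1423696   0.14290008]
(array([16, 45, 57, 58, 54, 46, 65, 42, 51, 32, 11,  3]), array([-0.01422845, -0.01153774, -0.00884703, -0.00615632, -0.00346561,
       -0.0007749 ,  0.00191581,  0.00460652,  0.00729723,  0.00998794,
        0.01267865,  0.01536936,  0.01806007]))
```

View pics/w10.png

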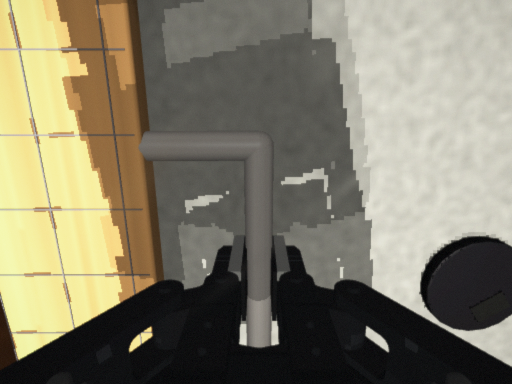

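The bar is held between the pads at w10 (258,270). Computing the lift arc.

```bash
python3 - <<'E'
import numpy as np
p=lambda t:np.array([.215*np.cos(t)-.006*np.sin(t),.215*np.sin(t)+.006*np.cos(t)])
L=np.array([.6355,-.1422,.143]);O=np.array([.6203,-.0004,.035]);e=np.array([.0553,.9985,0])
w=L-O;d=-(w@e);h=w[2]
for s in(.055,.0545): print(s,np.arctan2(d,h)+np.arcsin(s/np.hypot(d,h)))
th=np.r_[0,.02,.05,.09,.14,np.arange(.2,1.21,.06),1.235]
for a,b in zip(th,th[1:]):
    q=p(b)-p(a);print(round(b,3),np.round([q[0]*e[0],q[0]*e[1],q[1]],4).tolist())
E
```

```text
0.055 1.2315060278497167
0.0545 1.2285430384791427
0.02 [-0.0, -0.0002, 0.0043]
0.05 [-0.0, -0.0004, 0.0064]
0.09 [-0.0, -0.0008, 0.0086]
0.14 [-0.0001, -0.0015, 0.0106]
0.2 [-0.0001, -0.0025, 0.0127]
0.26 [-0.0002, -0.0033, 0.0125]
0.32 [-0.0002, -0.004, 0.0123]
0.38 [-0.0003, -0.0048, 0.012]
0.44 [-0.0003, -0.0055, 0.0117]
0.5 [-0.0003, -0.0062, 0.0113]
0.56 [-0.0004, -0.0068, 0.0109]
0.62 [-0.0004, -0.0075, 0.0105]
0.68 [-0.0004, -0.0081, 0.0101]
0.74 [-0.0005, -0.0087, 0.0095]
0.8 [-0.0005, -0.0092, 0.009]
0.86 [-0.0005, -0.0097, 0.0084]
0.92 [-0.0006, -0.0102, 0.0078]
0.98 [-0.0006, -0.0107, 0.0072]
1.04 [-0.0006, -0.0111, 0.0066]
1.1 [-0.0006, -0.0115, 0.0059]
1.16 [-0.0007, -0.0118, 0.0052]
1.235 [-0.0008, -0.0152, 0.0055]
```

Emit:
{"api": "play_rows", "payload": {"commands": [[[0, -0.0002, 0.0043, 0, 0.05], [0, -0.0004, 0.0064, 0, 0.05], [0, -0.0008, 0.0086, 0, 0.05], [-0.0001, -0.0015, 0.0106, 0, 0.05], [0, 0, 0, 0, 0.05]]]}}

```text
clock: 17.8
tool_pos: [0.6331, 0.2117, 0.0214]
eef_rot: [0.091, 3.139, 0.0]
force: [3.7, -1.0, -4.4]
grip_width: 0.01
```

```bash
python3 st.py w11; python3 - <<'E'
from h import *
snap('side','side11')
a=cv2.imread('pics/side11.png')[100:300,130:330];cv2.imwrite('pics/s11z.png',cv2.resize(a,None,fx=3,fy=3,interpolation=2))
E
```

```text
17.85 [0.6331 0.2118 0.0208] 0.01067072043263825 [ 4.7 -1.5 -3.5] yaw 176.68833465361797 0.0660102011559702
```

View pics/s11z.png

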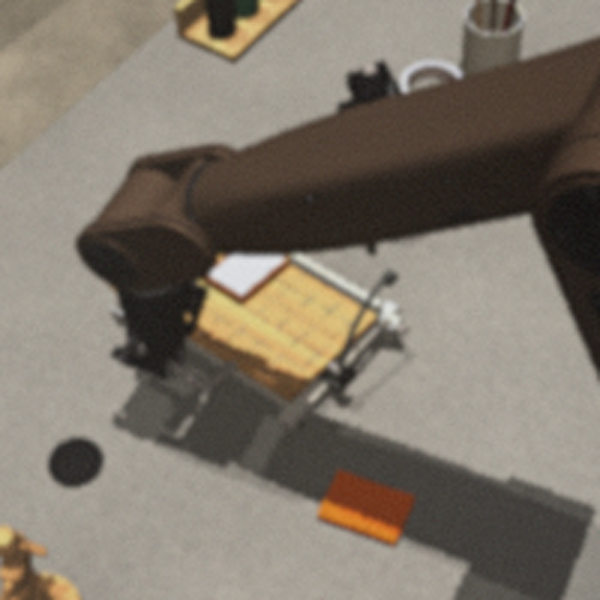

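The board is rising and the mirror is still in place against the ledge. Continuing along the arc.

Emit:
{"api": "play_rows", "payload": {"commands": [[[-0.0001, -0.0025, 0.0127, 0, 0.05], [-0.0002, -0.0033, 0.0125, 0, 0.05], [-0.0002, -0.004, 0.0123, 0, 0.05], [-0.0003, -0.0048, 0.012, 0, 0.05], [-0.0003, -0.0055, 0.0117, 0, 0.05]]]}}

```text
clock: 18.52
tool_pos: [0.632, 0.1925, 0.0827]
eef_rot: [0.091, 3.139, 0.003]
force: [4.9, 2.4, -2.4]
grip_width: 0.01
```

Emit:
{"api": "play_rows", "payload": {"commands": [[[-0.0003, -0.0062, 0.0113, 0, 0.05], [-0.0004, -0.0068, 0.0109, 0, 0.05], [-0.0004, -0.0075, 0.0105, 0, 0.05], [-0.0004, -0.0081, 0.0101, 0, 0.05], [0, 0, 0, 0, 0.05]]]}}

```text
clock: 19.15
tool_pos: [0.6305, 0.1648, 0.1267]
eef_rot: [0.092, 3.138, 0.006]
force: [1.7, 6.4, 2.5]
grip_width: 0.0102
```

Emit:
{"api": "play_rows", "payload": {"commands": [[[-0.0005, -0.0087, 0.0095, 0, 0.05], [-0.0005, -0.0092, 0.009, 0, 0.05], [-0.0005, -0.0097, 0.0084, 0, 0.05], [-0.0006, -0.0102, 0.0078, 0, 0.05], [0, 0, 0, 0, 0.05]]]}}

```text
clock: 19.77
tool_pos: [0.6286, 0.1281, 0.1628]
eef_rot: [0.091, 3.138, 0.009]
force: [-0.2, 7.7, 8.6]
grip_width: 0.0107
```

```bash
python3 st.py w12; python3 - <<'E'
from h import *
snap('side','side12');snap('top','top12')
a=cv2.imread('pics/side12.png')[100:300,130:330];b=cv2.imread('pics/top12.png')[90:250,150:350]
cv2.imwrite('pics/s12z.png',np.hstack([cv2.resize(a,(400,400)),cv2.resize(b,(400,400))]))
E
```

```text
19.825 [0.6286 0.1283 0.1626] 0.010637522382249558 [-0.9  8.3  7.8] yaw 176.70493431264924 0.3723102369964959
```

View pics/s12z.png

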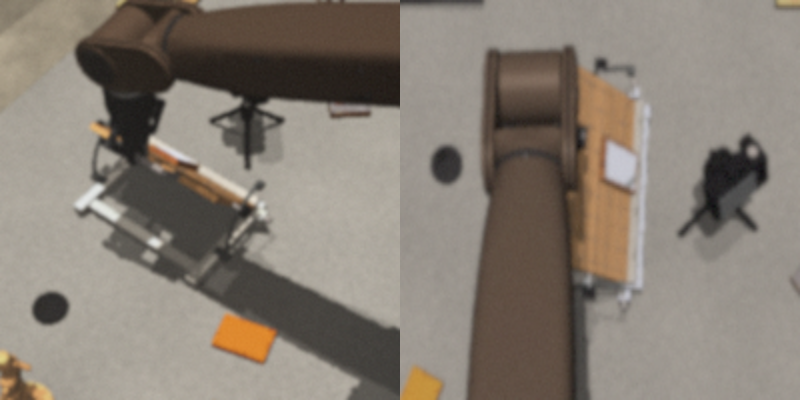

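View pics/w12.png

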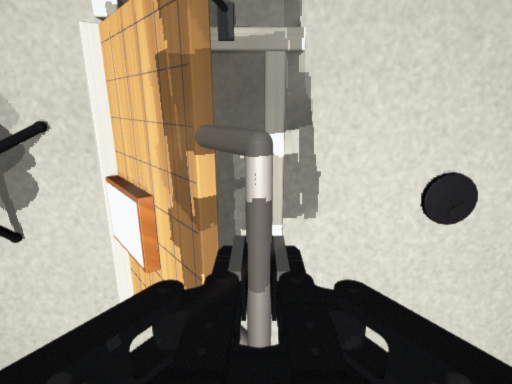

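The board is up with the mirror in place. Forces are about 8–11 N. I'll measure the actual tilt from the depth data.

```bash
cat > tilt.py <<'E'
from h import *
import sys
from scipy.optimize import least_squares
O=np.array([.6203,-.0004,.035]);e=np.array([.0553,.9985,0]);t=np.array([.9985,-.0553,0]);
for f in sys.argv[2:]:
    th0=float(sys.argv[1]);P=cloud(load(f));W=P-O
    a=W@e;z=W[...,2];y=W@t
    for nm,lo,yr in(('board',.012,None),('glass',.024,1)):
        th=th0
        for tol in(.02,.01,.005,.005):
            u=a*np.cos(th)+z*np.sin(th);n=-a*np.sin(th)+z*np.cos(th)
            if yr: m=(np.abs(n-lo)<min(tol,.006))&(u>.016)&(u<.094)&(np.abs(y-.0228)<.026)
            else: m=(np.abs(n-lo)<min(tol,.008))&(u>.02)&(u<.165)&(np.abs(y)<.13)&((np.abs(y-.0228)>.036)|(u>.11))
            if m.sum()<30: break
            A=np.c_[a[m],np.ones(m.sum())]
            # total LSQ line
            q=np.c_[a[m],z[m]];c=q.mean(0);v=np.linalg.svd(q-c,full_matrices=False)[2][0]
            v=v*np.sign(v[1]);th=np.arctan2(v[1],v[0])
        # fixed offset fit
        if m.sum()>=30:
            # radial offset constraint fit: n=lo exactly
            g=least_squares(lambda p:-a[m]*np.sin(p[0])+z[m]*np.cos(p[0])-lo,[th],loss='soft_l1',f_scale=.002)
            print(f,nm,m.sum(),'slope th',round(th,4),'with hinge',round(g.x[0],4),'offset',np.round(-c[0]*np.sin(th)+c[1]*np.cos(th),4))
E
python3 tilt.py .92 w12 top12; python3 - <<'E'
from h import *
# bar position in w12
P=cloud(load('w12'));
m=(np.abs(P[...,1]-.128)<.02)&(P[...,2]>.18)&(P[...,2]<.25)&(P[...,0]>.655)&(P[...,0]<.68)
Q=P[m];print(len(Q),np.percentile(Q[:,1],[2,50,98]),np.percentile(Q[:,2],[50,95,99]))
E
```

```text
w12 board 17438 slope th 0.9038 with hinge 0.9016 offset 0.0117
w12 glass 1442 slope th 0.9035 with hinge 0.9002 offset 0.0238
top12 board 1491 slope th 0.9053 with hinge 0.8867 offset 0.0099
top12 glass 195 slope th 0.899 with hinge 0.8718 offset 0.0222
786 [0.11520413 0.12479644 0.13146785] [0.21235172 0.21388099 0.21437598]
```

Emit:
{"api": "play_rows", "payload": {"commands": [[[-0.0006, -0.0107, 0.0072, 0, 0.05], [-0.0006, -0.0111, 0.0066, 0, 0.05], [-0.0006, -0.0115, 0.0059, 0, 0.05], [-0.0007, -0.0118, 0.0052, 0, 0.05], [0, 0, 0, 0, 0.05]]]}}

```text
clock: 20.55
tool_pos: [0.626, 0.0823, 0.1884]
eef_rot: [0.091, 3.138, 0.007]
force: [-1.0, 6.6, 10.7]
grip_width: 0.0102
```

Emit:
{"api": "play_rows", "payload": {"commands": [[[-0.0004, -0.0076, 0.0028, 0, 0.05], [-0.0004, -0.0076, 0.0027, 0, 0.05], [0, 0, 0, 0, 0.05], [0, 0, 0, 0, 0.05]]]}}

```text
clock: 21.05
tool_pos: [0.6251, 0.0667, 0.1935]
eef_rot: [0.09, 3.138, 0.004]
force: [-1.0, 4.3, 9.9]
grip_width: 0.0102
```

```bash
python3 st.py w13; python3 - <<'E'
from h import *
snap('side','side13');snap('top','top13')
a=cv2.imread('pics/side13.png')[100:300,130:330];b=cv2.imread('pics/top13.png')[90:250,150:350]
cv2.imwrite('pics/s13z.png',np.hstack([cv2.resize(a,(400,400)),cv2.resize(b,(400,400))]))
E
python3 tilt.py 1.22 w13 top13
```

```text
21.1 [0.6251 0.0667 0.1935] 0.009812087520032263 [-0.1  5.2 10.2] yaw 176.73266151950435 0.19796346240888754
w13 board 7089 slope th 1.2266 with hinge 1.2241 offset 0.0117
w13 glass 449 slope th 1.2266 with hinge 1.2224 offset 0.0237
top13 board 432 slope th 1.2272 with hinge 1.2038 offset 0.0102
top13 glass 114 slope th 1.2318 with hinge 1.1998 offset 0.0219
```

View pics/s13z.png

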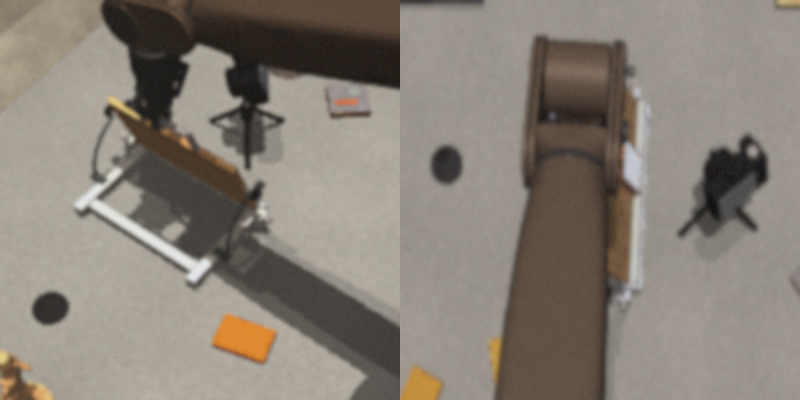

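View pics/w13.png

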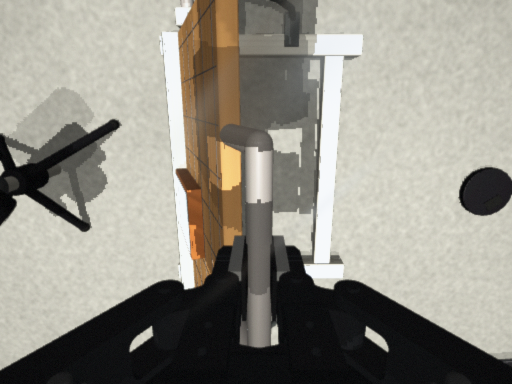

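Tilt is about 1.226 against a target of 1.2315. I'll cross-check the lens per camera and the mirror's place on the tilted board.

```bash
python3 - <<'E'
from h import *
from scipy.optimize import least_squares
O=np.array([.6203,-.0004,.035]);e=np.array([.0553,.9985,0]);t=np.array([.9985,-.0553,0])
poly=np.array([(325,190),(395,125),(520,270),(500,320),(450,320),(425,290),(375,235)],np.int32)
for f in('w2','top0','side0','top13','side13'):
    P=cloud(load(f)).reshape(-1,3);P=P[~np.isnan(P[:,0])]
    C=P[(P[:,2]>.12)&(P[:,2]<.19)&(np.abs(P[:,0]-.6)<.075)&(np.abs(P[:,1]+.16)<.075)]
    m=np.array([cv2.pointPolygonTest(poly,(float((a-.525)*4000),float((-.085-b)*4000)),False)>0 for a,b,_ in C]);Q=C[m]
    if len(Q)<40:print(f,len(Q));continue
    ax=lambda az,el:np.array([np.cos(el)*np.cos(az),np.cos(el)*np.sin(az),np.sin(el)])
    def res(p):
        a=ax(*p[3:5]);w=Q-p[:3];tt=w@a
        return np.append(np.linalg.norm(w-tt[:,None]*a,axis=1)-.028,(p[:3]-Q.mean(0))@a)
    o=least_squares(res,[.625,-.149,.148,.556,-.4],loss='soft_l1',f_scale=.001);a=ax(*o.x[3:]);tt=(Q-o.x[:3])@a
    L=o.x[:3]+a*np.percentile(tt,98.5);w=L-O;d=-(w@e);h=w[2]
    print(f,len(Q),'lens',np.round(L,4),'axis',np.round(o.x[3:],2),'along',round(w@t,4),'theta',round(np.arctan2(d,h)+np.arcsin(.055/np.hypot(d,h)),4))
P=cloud(load('w13'));W=P-O;a=W@e;z=W[...,2];y=W@t;th=1.226
u=a*np.cos(th)+z*np.sin(th);n=-a*np.sin(th)+z*np.cos(th)
m=(n>.016)&(n<.028)&(u>.013)&(u<.15)&(np.abs(y-.0228)<.06)
print('mirror y',np.percentile(y[m],[1,99]),'u',np.percentile(u[m],[1,99]),m.sum())
P=cloud(load('top13'));W=P-O;a=W@e;z=W[...,2];y=W@t
u=a*np.cos(th)+z*np.sin(th);n=-a*np.sin(th)+z*np.cos(th)
m=(n>.018)&(n<.028)&(u>.013)&(u<.15)&(np.abs(y-.0228)<.06)
print('top mirror y',np.percentile(y[m],[1,99]),'u',np.percentile(u[m],[1,99]),m.sum())
E
```

```text
w2 326 lens [ 0.634  -0.1432  0.1438] axis [ 0.57 -0.4 ] along 0.0216 theta 1.2292
top0 85 lens [ 0.6326 -0.1439  0.1432] axis [ 0.56 -0.44] along 0.0202 theta 1.2343
side0 69 lens [ 0.6376 -0.1427  0.1451] axis [ 0.57 -0.24] along 0.0251 theta 1.2204
top13 86 lens [ 0.6325 -0.1448  0.1438] axis [ 0.46 -0.41] along 0.0202 theta 1.2326
side13 65 lens [ 0.6327 -0.1469  0.1437] axis [ 0.32 -0.41] along 0.0204 theta 1.2369
mirror y [-0.00768543  0.05115999] u [0.01662621 0.1013159 ] 1436
top mirror y [-0.007588    0.05238277] u [0.0141624  0.10140967] 163
```

Emit:
{"api": "play_rows", "payload": {"commands": [[[0, -0.001, 0.0003, 0, 0.05], [0, 0, 0, 0, 0.05], [0, 0, 0, 0, 0.05], [0, 0, 0, 0, 0.05], [0, 0, 0, 0, 0.05]]]}}

```text
clock: 21.82
tool_pos: [0.6251, 0.066, 0.1937]
eef_rot: [0.09, 3.138, 0.005]
force: [-0.9, 4.1, 9.8]
grip_width: 0.0105
```

```bash
python3 st.py w14; python3 tilt.py 1.23 w14; python3 -c "
from h import *
snap('top','top14');snap('side','side14')
a=load('top0')['frame'].astype(int);b=load('top14')['frame'].astype(int)
cv2.imwrite('pics/cmp.png',np.hstack([a,b])[40:290,:,::-1].astype('uint8')[:, 0:1024:1])
im=cv2.imread('pics/cmp.png');cv2.imwrite('pics/cmp.png',cv2.resize(im,(800,int(250*800/1024))))
"
```

```text
21.875 [0.6251 0.066  0.1937] 0.010110888338074811 [-1.7  5.3  9.9] yaw 176.73268387877482 0.21238328369027287
w14 board 7017 slope th 1.2301 with hinge 1.2278 offset 0.0117
w14 glass 431 slope th 1.2303 with hinge 1.2262 offset 0.0237
```

View pics/cmp.png

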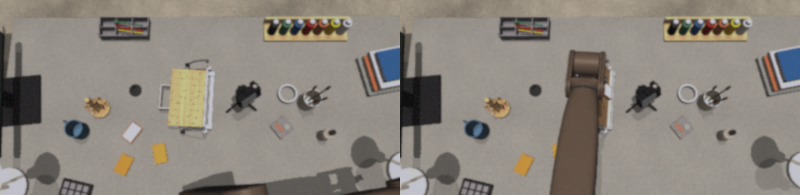

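The tilt is steady at 1.230 rad, and the bystanders visible before and after are unchanged. Handing in.

```bash
python3 -c "
from cell import r
print(r.job_done())"
```

```text
the job is handed in; nothing more can be done
None
```

The mirror is on the board and released, and the board is up and still held by its handle at about 1.230 rad. I handed the job in at 21.9 s of the 61 s allowed.

**Mirror:** It lies glass up with a short edge against the ledge. Before lifting it was square to the ledge within about 0.1°. On the raised board its centre is about 22 mm along the hinge from the middle. The lens is at 20–25 mm depending on the camera.

**Tilt:** The last depth check gave 1.226–1.230 rad. My target was 1.2315, and the lens fits from single cameras asked for 1.220–1.237. That puts the lens's reflection within about 2–3 mm of the middle of the mirror, which is about as good as the calibration allows.

**Disagreements and a failed attempt:**
- **Reported TCP:** It lay about 35–40 mm beyond the real fingertips, seen by two cameras. My first grasp therefore closed above the mirror without touching it. I corrected for this and the second grasp held.
- **Top camera tilt:** When the fit was tied to the hinge position measured by the wrist camera, the top camera read about 0.02–0.03 rad low. Its slope-only reading agreed with the wrist camera.

**Forces and surroundings:** About 11 N was on the wrist at the end, and the highest reading I saw was about 13 N. I moved no other objects and kept clear of the camera and tripod. The top view before and after shows no change in what it can see; the arm hides part of one orange look-alike.

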